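# Eject the die plate from the snap-setting stand

### The job

The snap-setting die plate is locked on its sloped stand. Swing both red ejector levers fully outward so that they pry the plate up, then lift it off its two dowels square to the slope, without tipping it while it is still on them. Lay it down gently, flat and rib up, in the middle of the round cork mat, leaving the levers open and the bottle, snap box, pliers and thread spool where they are.

Things in the scene. Friction and masses are not known exactly. Their poses are not given: they have to be found in the camera images.
- bed: Stand's fixed aluminium bed, 100 x 110 mm, sloping 30 deg to face the robot. Origin: middle of its top face, 75 mm above the table. z: the bed's outward normal (up and towards the robot); x: up the slope, away from the robot; y: left along the bed. Two steel dowels, 10 mm thick, 20 mm tall, chamfered, stand along z at y = +-48 mm, x = 0. Stand's foot: 170 mm deep, 230 mm wide.
- lever_left (a joint): Red ejector lever at the bed's left (+y) end. Rad: 0 to 0.1 locked, standing along the bed's z; grows as its top swings outward (+y) to the stop at 0.8. Stiff (0.1 N m), stays where left. Arm 8 mm thick (y), 22 mm wide (x), 30 x 10 mm pad at the top. Locked, its nose reaches 5 mm over the plate's end; it clears from 0.35 rad, while its toe lifts that end, 9 mm at full swing.
- lever_right (a joint): The same lever, mirrored, at the right (-y) end: the angle grows as its top swings outward (-y), stop at 0.8.
- left_hinge (a point): Hinge axis of the left lever, at bed x = 0, y = +78 mm, z = 0; the axis runs along the bed's x.
- right_hinge (a point): Hinge axis of the right lever, at bed x = 0, y = -78 mm, z = 0.
- left_tip (a point): Top end of the left lever, on its centre line, 68 mm from its hinge.
- right_tip (a point): Top end of the right lever, 68 mm from its hinge.
- plate: Loose aluminium die plate 90 (x) x 140 (y) x 10 (z) mm, about 0.35 kg (varies), with flat brass dies and two 11.4 mm through holes at y = +-48 mm, on the dowels. Origin: centre of its underside, at the bed's origin when seated, axes as the bed's; z is its upper side. On its middle stands a blue grip rib: 12 mm thick in x, 50 mm long in y, from 10 to 46 mm above the underside.
- rib_top (a point): Middle of the grip rib's top edge, on the plate's z axis, 46 mm above the plate's underside.
- mat: Round cork mat, 220 mm across and 6 mm thick, fixed on the table on the other side from the stand. Origin: centre of its underside, on the table.
- bottle: Bystander: drinking bottle, 66 mm across, 200 mm tall. Origin: centre of its base.
- snapbox: Bystander: clear open box of snaps, 90 x 120 x 50 mm. Origin: centre of its base.
- pliers: Bystander: small pliers with red handles, about 165 mm long, 12 mm high, lying on the table. Origin: the pivot, on the table; x points to the jaws.
- spool: Bystander: green thread spool, 44 mm across, 50 mm tall. Origin: centre of its base.

How it is judged:
On the way, in this order (a step that is already met when the one before it is completed fails the run):
1. both levers are swung fully outward (past 0.65 rad) while the plate is still on its dowels (value of joint each of lever_left, lever_right above 0.65 rad and distance between plate and bed below 0.018 m), for 0.1 s.
2. the plate is lifted clear of the dowels (30 mm or more off the bed) (z of plate in the frame of bed above 0.03 m), for 0.1 s.
At the end, for the whole second after the job is handed in: The plate lies at rest flat (within 3.5 degrees), rib up, on the cork mat, its centre within 30 mm of the mat's centre; both levers stand open (beyond 0.6 rad) (horizontal distance between plate and mat below 0.03 m and angle between plate's own z axis and vertical below 0.06 rad and height (world z) of plate between 0.003 and 0.01 m and linear speed of plate below 0.02 m/s and value of joint each of lever_left, lever_right above 0.6 rad); the robot touches nothing.
It fails at once if the plate tipped more than 9 degrees against the bed while still on the dowels (distance between plate and bed below 0.02 m and angle between the z axis of plate and the z axis of bed, either way round above 0.16 rad).
It fails at once if the plate let fall (faster than 0.45 m/s with no finger on it, a drop of about 10 mm) (contact force between the fingers and plate below 0.1 N and linear speed of plate above 0.45 m/s).
It fails at once if the bottle, snap box, pliers or spool moved more than 30 mm (distance of any of bottle, snapbox, pliers, spool from where it was at the start of the episode above 0.03 m).
It also fails if it takes over 56 s, if anything falls off the work surface, if the arm or the gripper's body presses on something with over 40 N, if the wrist force passes 120 N, or if a joint passes its speed limit or range.

### The arm

A 6-joint arm with a two-finger parallel gripper is mounted at the origin on the work surface. World frame = base frame: x ahead of the robot, y to its left, z up, the work surface at z = 0. Lengths are in m, angles in rad, forces in N, time in s.
With the tool pointing down it reaches from about 0.4 to 0.825 m from the base axis. Payload 7 kg.
Tool frame: the origin (TCP) lies on the centre line of the jaws, within the pads' length; the fingertips stand 22 mm ahead of it and the grasp point (between the pads) lies 3 mm ahead of it; z points along the fingers, y is the direction in which the jaws open and shut (so a half turn about z gives the same grasp; the last joint's range is limited). The gripper opens to 88 mm and grips with 3 to 60 N. Pads are 19 mm wide; open, the fingers measure 130 mm over their backs; the gripper's body (78 mm by 193 mm) begins 47 mm behind the grasp point.
Start: joints at [1.513, 0.359, 0.012, 0, -1.224, -0.288], TCP at [0.229, 0.635, 0.249] pointing down, gripper open.
Joint ranges: [-3.07, 3.07], [-1.43, 2.12], [-1.02, 1.25], [-3.03, 1.67], [-3.05, -0], [-3.03, 3.03]. Speed limits (rad/s): [2.39, 2.39, 3.01, 3.14, 3.14, 3.14].

### API

Orientations are given as [roll, pitch, yaw] about the fixed x, y, z axes, in that order (R = Rz(yaw) Ry(pitch) Rx(roll)).
In Python, from station import arm gives the robot as it stands. The module is installed in compiled form; this text tells all that it offers.
- The arm moves only by the tool arm_command, never from a script. Its argument "motion" is a list of rows, each a list of 3 entries, a list of its own where there are three numbers: the shift along the tool's x, y, z in mm, then the turn, a rotation vector about the tool's x, y, z in degrees, then the opening, from 0 (shut) to 1 (fully open). In form: [[[tx, ty, tz], [wx, wy, wz], grip], ...]. A call has 1 to 20 rows; each row shifts and turns the commanded pose from where the row before left it, along the tool's axes as they then stand; what a row does not reach is not made up. A row lasts 1/12 s, in which the tool goes at most 41.7 mm and 7.16 degrees, less where a joint would pass 70% of its speed; a pose out of reach is approached as far as the arm can. A call is refused whole if a number of a shift passes 41.7 or a number of a turn 7.16, either way. A call with a gripper value outside its range is refused whole. The fingers move at their own pace and stop on an object; "newtons" is the grip in N (left out, the last holds). Time passes only in rows, so rows that do not move let the fingers close. It gives the time, the measured TCP pose, the force and the opening at its end, in the units of the state.
- arm.get_state(): the state, without advancing time (a new reading comes with each control period).
- arm.grab_frame(name): name is "scene" or "top" or "wrist"; returns the picture (400x640x3 uint8, red, green, blue); there is no depth.
- arm.camera_info(name): a dict with "fov_y" (degrees; the focal length in pixels is half the picture's height over the tangent of half this angle, whatever the lens; pixels are square), "cx", "cy" (the principal point, pixels), "view" (4x4, takes a point from world to camera coordinates); the wrist camera has in their place "tool_from_camera" (4x4, takes a point from camera to tool coordinates, whose origin is the TCP and whose axes are the flange's). Camera axes: x right, y down, z forward; pixel columns grow to the right and rows downward; lengths in m; the calibration is good to about 2 mm. A picture is of the moment at which its call begins: read the wrist's pose just before it. camera_info takes no time and is no camera call.
- arm.job_done(): hands the job in, once; it reports no verdict.
The state is a dict: "t": time; "q": joint angles; "qd": joint speeds; "joint_efforts": joint torques, N m; "eef_pos": TCP position; "ee_rot": TCP orientation; "force": force on the tool from outside, world axes, zero at the start; "moment": the same for the moment, N m; "width": finger opening in m.
Only numpy, scipy, OpenCV 4.12 (cv2) and the standard library are available. Lean on these libraries where they do the work, as an engineer would, in place of code of your own. Each camera call takes 0.05 s, during which the arm holds its last target. There are 200 camera calls.

## Working session

There is one attempt and no reset: what is moved stays moved. The work goes in short steps, Python scripts to look and compute and a tool call to move; the robot and the scene stay as the last step left them, time stands still between calls to the robot, and variables do not carry over. Pictures are saved under pics/ and viewed, on a budget of 10 in all, crops included, one or two more only if the job needs it, and the job is handed in when it is done.

Besides the shell and the picture viewer there is one more tool, called after "Emit:" as a command line: name --argument value ..., lists and objects as JSON in quotes. arm_command: Moves the arm, as the interface text tells. Its arguments: {"type":"object","properties":{"motion":{"type":"array","items":{"type":"array"}},"newtons":{"type":"number"}},"required":["motion"]}

```bash
mkdir -p pics; python3 - <<'E'
from station import arm
import cv2,numpy as np
np.set_printoptions(precision=4,suppress=True)
print(arm.get_state())
for n in("scene","top","wrist"):
    print(n,arm.camera_info(n))
    cv2.imwrite(f"pics/{n}0.png",cv2.cvtColor(arm.grab_frame(n),cv2.COLOR_RGB2BGR))
E
```

```text
{'t': 0.0, 'q': array([ 1.5131,  0.3593,  0.011 , -0.0003, -1.2241, -0.2881]), 'qd': array([ 0.0017,  0.0008,  0.0004,  0.0002,  0.0016, -0.0003]), 'joint_efforts': array([  0.0037, -58.2718,  29.305 ,   6.9972,   0.0069,  -0.0002]), 'eef_pos': array([0.2287, 0.6346, 0.2476]), 'ee_rot': array([ 3.14  , -0.0002, -0.3459]), 'force': array([0.0837, 0.1189, 0.2752]), 'moment': array([ 0.0138,  0.0089, -0.0708]), 'width': 0.08757967564180291}
scene {'fov_y': 50.56748833324756, 'cx': 317.8028125969964, 'cy': 204.45570231358417, 'view': array([[ 0.6388,  0.7692, -0.0145, -0.3525],
       [ 0.4875, -0.4193, -0.7658, -0.1767],
       [-0.5952,  0.4821, -0.6429,  1.5991],
       [ 0.    ,  0.    ,  0.    ,  1.    ]])}
top {'fov_y': 51.6113321784637, 'cx': 323.69337720267833, 'cy': 195.23127732044907, 'view': array([[-0.0119, -0.9999,  0.0116,  0.0119],
       [-0.996 ,  0.0108, -0.0885,  0.5511],
       [ 0.0884, -0.0127, -0.996 ,  1.3057],
       [ 0.    ,  0.    ,  0.    ,  1.    ]])}
wrist {'fov_y': 62.43756201565088, 'cx': 319.0137127170551, 'cy': 198.60260672409726, 'tool_from_camera': array([[-0.0009, -0.9544, -0.2985,  0.0817],
       [ 1.    , -0.0008, -0.0005, -0.0004],
       [ 0.0002, -0.2985,  0.9544, -0.1354],
       [ 0.    ,  0.    ,  0.    ,  1.    ]])}
```

View pics/top0.png

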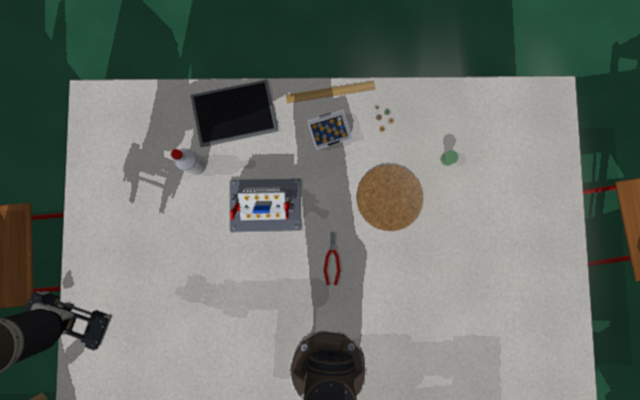

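View pics/scene0.png

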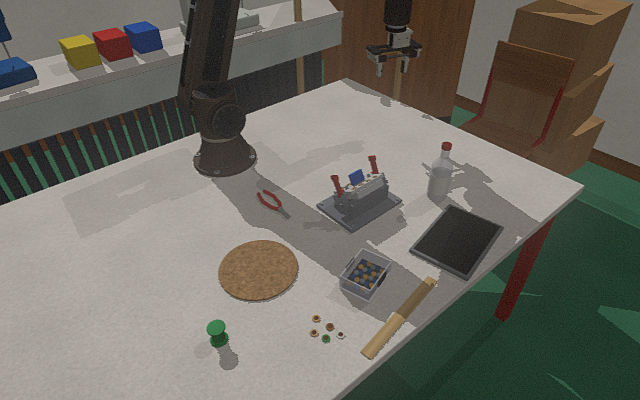

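The top view shows the stand around (265,205), with red levers at about (235,212) and (287,210) and the blue rib at (262,208). The mat is at (390,197), pliers (332,265), box (328,130), bottle (185,160) and spool (449,157). The scene view agrees: the rib is at (356,177) and the lever tops at (336,180) and (373,160).

```bash
cat > h.py <<'E'
from station import arm
import cv2,numpy as np
from scipy.spatial.transform import Rotation as R
np.set_printoptions(precision=4,suppress=True)
def save(n,im): cv2.imwrite(f"pics/{n}.png",cv2.cvtColor(im,cv2.COLOR_RGB2BGR))
def tool():
    s=arm.get_state();T=np.eye(4);T[:3,:3]=R.from_euler('xyz',s['ee_rot']).as_matrix();T[:3,3]=s['eef_pos'];return T
def cam(n,T=None):
    c=arm.camera_info(n);f=200/np.tan(np.radians(c['fov_y']/2))
    W=np.linalg.inv(c['view']) if 'view' in c else T@c['tool_from_camera']
    return dict(f=f,cx=c['cx'],cy=c['cy'],W=W)
def ray(c,uv):
    d=np.array([(uv[0]-c['cx'])/c['f'],(uv[1]-c['cy'])/c['f'],1]);d=c['W'][:3,:3]@d
    return c['W'][:3,3],d/np.linalg.norm(d)
def onz(c,uv,z): o,d=ray(c,uv);return o+d*(z-o[2])/d[2]
def tri(*rays):
    A=sum(np.eye(3)-np.outer(d,d) for o,d in rays);b=sum((np.eye(3)-np.outer(d,d))@o for o,d in rays)
    p=np.linalg.solve(A,b);return p,max(np.linalg.norm(np.cross(p-o,d)) for o,d in rays)
def proj(c,p):
    q=np.linalg.inv(c['W'])@np.append(p,1);return c['f']*q[:2]/q[2]+[c['cx'],c['cy']]
def mask(im,col):
    h,s,v=cv2.split(cv2.cvtColor(im,cv2.COLOR_RGB2HSV))
    m={'red':((h<8)|(h>172))&(s>140)&(v>60),'blue':(h>100)&(h<130)&(s>120)&(v>50),'cork':(h>8)&(h<22)&(s>80)&(v>60),
       'green':(h>50)&(h<80)&(s>120)}[col]
    return m.astype(np.uint8)
def blobs(im,col,box=(0,0,640,400),amin=8):
    m=mask(im,col);k=np.zeros_like(m);x0,y0,x1,y1=box;k[y0:y1,x0:x1]=1
    n,l,st,ce=cv2.connectedComponentsWithStats(m*k)
    return [(st[i][:5].tolist(),ce[i].round(1).tolist()) for i in range(1,n) if st[i][4]>=amin],l
E
python3 - <<'E'
from h import *
ct,cs=cam('top'),cam('scene')
t=cv2.imread('pics/top0.png')[:,:,::-1].copy();s=cv2.imread('pics/scene0.png')[:,:,::-1].copy()
bt=(215,170,315,240);bs=(310,140,410,230)
for c in('red','blue'): print(c,blobs(t,c,bt,4)[0],blobs(s,c,bs,4)[0])
a=blobs(t,'cork',(340,150,440,240),200)[0];b=blobs(s,'cork',(200,220,310,310),200)[0]
print(a,b,[onz(ct,x[1],.006) for x in a],[onz(cs,x[1],.006) for x in b])
print(onz(ct,(265,205),0),'foot corners',[onz(ct,p,0) for p in((231,178),(301,178),(301,231),(230,231))])
print('pliers',onz(ct,(332,265),0),onz(ct,(333,235),0),'box',onz(ct,(328,130),0.025),'spool',onz(ct,(449,157),.05),'bottle',onz(ct,(178,155),.2))
E
```

```text
red [([230, 203, 10, 17, 74], [234.1, 210.6]), ([285, 202, 5, 17, 54], [286.8, 208.1])] [([369, 156, 4, 1, 4], [370.5, 156.0]), ([371, 172, 5, 1, 5], [373.0, 172.0]), ([335, 175, 3, 4, 6], [336.3, 176.2]), ([337, 181, 3, 5, 5], [338.0, 183.0]), ([340, 187, 4, 5, 8], [340.9, 189.5])]
blue [([253, 205, 17, 8, 122], [261.2, 208.6])] [([349, 169, 13, 7, 18], [355.6, 171.8]), ([361, 177, 3, 4, 5], [362.4, 178.6])]
[([357, 165, 65, 66, 3385], [389.2, 197.3])] [([219, 240, 79, 61, 3749], [257.8, 270.0])] [array([ 0.5437, -0.2084,  0.006 ])] [array([ 0.5546, -0.2161,  0.006 ])]
[0.5234 0.1972 0.    ] foot corners [array([0.6134, 0.3085, 0.    ]), array([0.611 , 0.0792, 0.    ]), array([0.4375, 0.0804, 0.    ]), array([0.4403, 0.3104, 0.    ])]
pliers [ 0.327  -0.0188  0.    ] [ 0.4233 -0.0234  0.    ] box [ 0.7645 -0.011   0.025 ] spool [ 0.667  -0.3954  0.05  ] bottle [0.6532 0.4147 0.2   ]
```

```bash
cat >> h.py <<'E'
from scipy.linalg import logm,expm
def bedframe(yaw):
    return (R.from_euler('z',yaw)*R.from_euler('y',-30,degrees=True)).as_matrix()
def toolR(B): return np.column_stack([-B[:,1],-B[:,0],-B[:,2]])
def plan(Rt,pt,n=None,T=None):
    T=tool() if T is None else T
    G=np.eye(4);G[:3,:3]=Rt;G[:3,3]=pt;D=np.linalg.inv(T)@G;L=np.real(logm(D))
    w=np.degrees(R.from_matrix(D[:3,:3]).as_rotvec());
    n=n or int(np.ceil(max(np.linalg.norm(L[:3,3])*1000/40,np.linalg.norm(w)/7)))
    S=np.real(expm(L/n));print('rows',n,'shift',S[:3,3].round(4)*1000,'turn',np.degrees(R.from_matrix(S[:3,:3]).as_rotvec()).round(2))
    print('mid',[(T@np.real(expm(L*k)))[:3,3].round(3).tolist() for k in(.25,.5,.75)])
E
python3 - <<'E'
from h import *
B=bedframe(0);plan(toolR(B),[.44,.195,.225]);plan(toolR(B),[.44,.195,.225],15)
E
```

```text
rows 13 shift [38.7  9.2  1.8] turn [2.01 1.41 5.27]
mid [[0.329, 0.554, 0.244], [0.401, 0.447, 0.242], [0.439, 0.323, 0.238]]
rows 15 shift [33.6  7.7  1.6] turn [1.75 1.22 4.57]
mid [[0.329, 0.554, 0.244], [0.401, 0.447, 0.242], [0.439, 0.323, 0.238]]
```

Emit:
arm_command --motion '[[[33.6,7.7,1.6],[1.75,1.22,4.57],0.5],[[33.6,7.7,1.6],[1.75,1.22,4.57],0],[[33.6,7.7,1.6],[1.75,1.22,4.57],0],[[33.6,7.7,1.6],[1.75,1.22,4.57],0],[[33.6,7.7,1.6],[1.75,1.22,4.57],0],[[33.6,7.7,1.6],[1.75,1.22,4.57],0],[[33.6,7.7,1.6],[1.75,1.22,4.57],0],[[33.6,7.7,1.6],[1.75,1.22,4.57],0],[[33.6,7.7,1.6],[1.75,1.22,4.57],0],[[33.6,7.7,1.6],[1.75,1.22,4.57],0],[[33.6,7.7,1.6],[1.75,1.22,4.57],0],[[33.6,7.7,1.6],[1.75,1.22,4.57],0],[[33.6,7.7,1.6],[1.75,1.22,4.57],0],[[33.6,7.7,1.6],[1.75,1.22,4.57],0],[[33.6,7.7,1.6],[1.75,1.22,4.57],0],[[0,0,0],[0,0,0],0]]'

```text
t: 1.48
eef_pos: [0.4444, 0.197, 0.2347]
ee_rot: [-2.62, 0.007, -1.58]
force: [0.2, -0.8, 0.5]
width: 0.0002
```

```bash
python3 - <<'E'
from h import *
s=arm.get_state();print(s['q'],s['eef_pos'],s['ee_rot'],s['force'])
w=arm.grab_frame('wrist');save('w1',w);np.save('w1T.npy',tool())
print(np.abs(tool()[:3,:3]-toolR(bedframe(0))).max())
for c in('red','blue'): print(c,blobs(w,c,amin=40)[0])
E
```

```text
[ 1.0402 -0.188  -1.0151  0.8191 -0.6269 -1.7006] [0.4444 0.197  0.2347] [-2.6204  0.0072 -1.5798] [ 0.1712 -0.8025  0.5243]
0.005401587527568551
red [([0, 0, 134, 284, 27625], [55.3, 145.5]), ([318, 90, 42, 22, 738], [337.9, 99.7]), ([73, 312, 73, 46, 2498], [107.7, 330.6])]
blue [([169, 0, 9, 7, 41], [172.9, 3.0]), ([188, 5, 9, 12, 85], [191.7, 10.9]), ([330, 159, 14, 63, 842], [336.6, 189.9])]
```

View pics/w1.png

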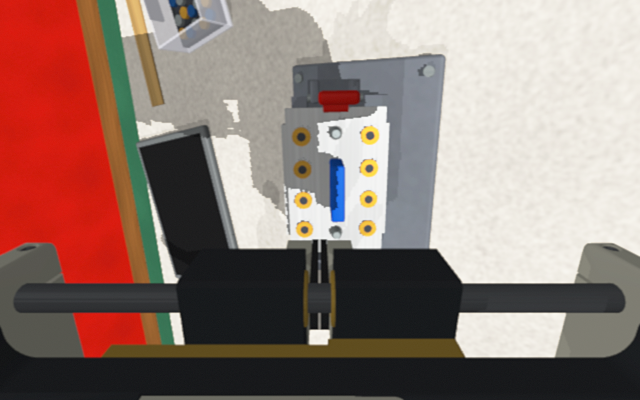

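The wrist view looks down on the plate. Dowels are near (336,132) and (336,232), the rib spans (330–344,159–222), and the right lever pad is at (338,99). The hand hides the left lever.

```bash
python3 - <<'E'
from h import *
im=cv2.imread('pics/w1.png')
cv2.imwrite('pics/w1c.png',cv2.resize(im[80:245,270:450],None,fx=3.6,fy=3.6,interpolation=cv2.INTER_CUBIC))
c=cam('wrist',np.load('w1T.npy'))
a,b=onz(c,(336,132),.0923),onz(c,(336,232),.0923)
print(a,b,np.linalg.norm(a-b),(a+b)/2)
print('rib',onz(c,(335,159.5),.1148),onz(c,(335,221),.1148))
E
```

```text
[0.5072 0.1467 0.0923] [0.5062 0.2398 0.0923] 0.09315061449935304 [0.5067 0.1933 0.0923]
rib [0.4965 0.166  0.1148] [0.496  0.2191 0.1148]
```

View pics/w1c.png

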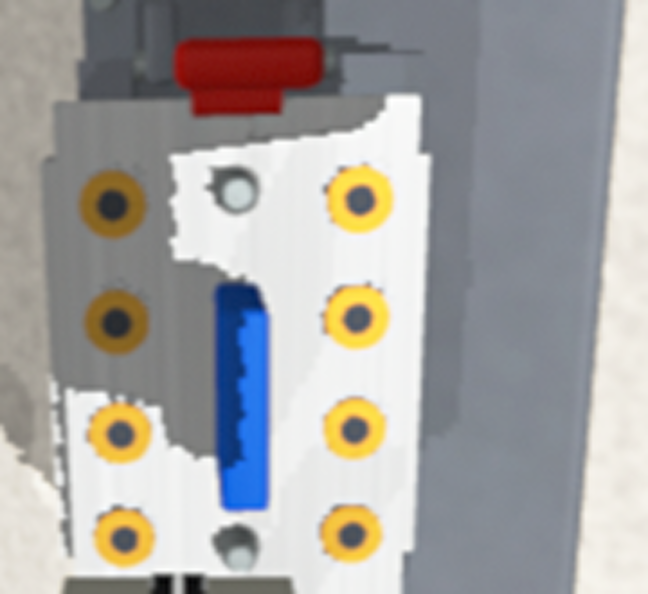

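```bash
python3 - <<'E'
from h import *
c=cam('wrist',np.load('w1T.npy'));ct=cam('top');cs=cam('scene')
a,b=onz(c,(335.8,133.9),.0923),onz(c,(336.7,234.4),.0923)
print(a,b,np.linalg.norm(a-b),(a+b)/2)
for z in(.1148,.107):print('rib',onz(c,(337.4,165.6),z),onz(c,(337.4,221.7),z))
print('top rib mid',onz(ct,(261.7,209),.1148))
o=np.array([.518,.194,.075]);B=bedframe(0)
for n,p in dict(rib=[0,0,46],lt=[0,78,68],rt=[0,-78,68],ribL=[0,25,46],ribR=[0,-25,46]).items():
    P=o+B@(np.array(p)/1000);print(n,P,proj(ct,P),proj(cs,P),proj(c,P))
s=cv2.imread('pics/scene0.png');t=cv2.imread('pics/top0.png')
cv2.imwrite('pics/st.png',np.hstack([cv2.resize(s[140:240,310:410],(400,400),interpolation=cv2.INTER_CUBIC),cv2.resize(t[160:260,215:315],(400,400),interpolation=cv2.INTER_CUBIC)]))
E
```

```text
[0.5073 0.1483 0.0923] [0.5055 0.2421 0.0923] 0.0938384419240825 [0.5064 0.1952 0.0923]
rib [0.4943 0.1708 0.1148] [0.4937 0.2193 0.1148]
rib [0.4982 0.1726 0.107 ] [0.4976 0.2227 0.107 ]
top rib mid [0.5039 0.1921 0.1148]
rib [0.495  0.194  0.1148] [261.0606 212.0061] [353.3837 170.9833] [336.298  193.0033]
lt [0.484  0.272  0.1339] [233.4774 215.7483] [369.0006 155.3286] [336.8935 289.6856]
rt [0.484  0.116  0.1339] [286.7806 215.1396] [332.3378 174.0668] [339.086   94.5663]
ribL [0.495  0.219  0.1148] [252.6548 212.1012] [359.1566 167.9636] [336.0269 221.0908]
ribR [0.495  0.169  0.1148] [269.4622 211.911 ] [347.5047 174.0585] [336.5842 163.3439]
```

View pics/st.png

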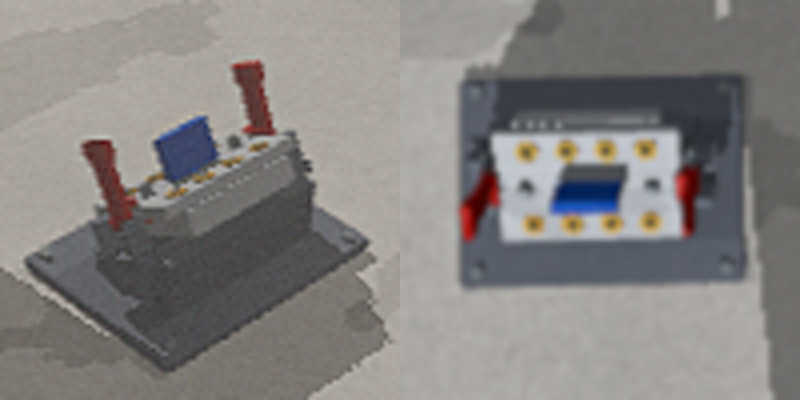

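The zoomed views put the rib top at (262,212) in top and (356,172) in scene, and the lever tips at (232,219)/(287,218) in top. All fit a bed origin of about (0.517, 0.1945, 0.075) with a yaw of about 0.015. Next I approach just inside the left lever.

```bash
cat >> h.py <<'E'
O=np.array([.517,.1945,.075]);B=bedframe(.015)
def bp(x,y,z): return O+B@(np.array([x,y,z])/1000)
def inbed(p): return (B.T@(np.array(p)-O)*1000).round(1)
E
python3 - <<'E'
from h import *
print(inbed(tool()[:3,3]))
plan(toolR(B),bp(0,45,62),6)
T=tool();T[:3,:3]=toolR(B);T[:3,3]=bp(0,45,62);plan(toolR(B),bp(0,104,62),None,T)
E
```

```text
[ 15.6   4.  173.5]
rows 6 shift [-6.9  2.6 18.6] turn [ 0.05 -0.06 -0.18]
mid [[0.454, 0.208, 0.207], [0.465, 0.218, 0.181], [0.475, 0.229, 0.155]]
rows 2 shift [-29.5   0.    0. ] turn [ 0. -0.  0.]
mid [[0.485, 0.254, 0.129], [0.485, 0.269, 0.129], [0.485, 0.283, 0.129]]
```

Emit:
arm_command --motion '[[[-6.9,2.6,18.6],[0.05,-0.06,-0.18],0],[[-6.9,2.6,18.6],[0.05,-0.06,-0.18],0],[[-6.9,2.6,18.6],[0.05,-0.06,-0.18],0],[[-6.9,2.6,18.6],[0.05,-0.06,-0.18],0],[[-6.9,2.6,18.6],[0.05,-0.06,-0.18],0],[[-6.9,2.6,18.6],[0.05,-0.06,-0.18],0],[[0,0,0],[0,0,0],0],[[0,0,0],[0,0,0],0]]'

```text
t: 2.2
eef_pos: [0.498, 0.2519, 0.1522]
ee_rot: [-2.667, -0.022, -1.561]
force: [-0.0, -0.9, -0.0]
width: 0.0006
```

```bash
python3 - <<'E'
from h import *
s=arm.get_state();print(s['q'],inbed(s['eef_pos']),s['force'],np.degrees(R.from_matrix(toolR(B).T@tool()[:3,:3]).as_rotvec()))
w=arm.grab_frame('wrist');save('w2',w)
E
```

```text
[ 0.8313  0.0754 -1.0165  1.1736 -0.3872 -1.9032] [22.9 57.7 75.9] [-0.0228 -0.8867 -0.0279] [-2.7895  1.2559 -0.3413]
```

View pics/w2.png

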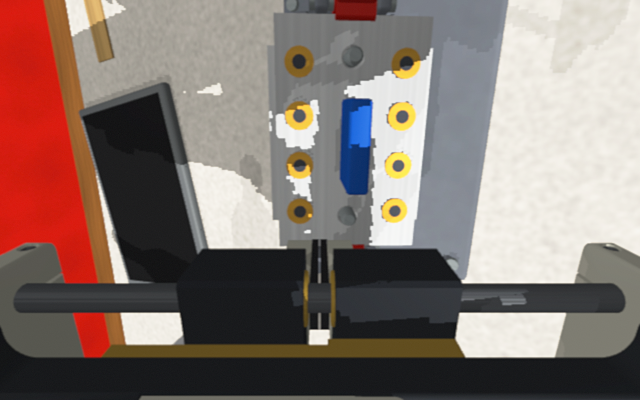

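The wrist view shows the right lever pad at (355,8), the rib at (356,145), and the fingertips above the left end. Joint 3 is at its limit (-1.02), so the arm fell short of the command. I'll work out the kinematics from the recorded poses before going on.

```bash
python3 - <<'E'
from h import *
import itertools
Q=np.array([[1.5131,.3593,.011,-.0003,-1.2241,-.2881],[1.0402,-.188,-1.0151,.8191,-.6269,-1.7006],[.8313,.0754,-1.0165,1.1736,-.3872,-1.9032]])
E=np.array([[3.14,-.0002,-.3459],[-2.6204,.0072,-1.5798],arm.get_state()['ee_rot']])
Rm=R.from_euler('xyz',E)
ax={'x':[1,0,0],'y':[0,1,0],'z':[0,0,1]}
def chain(q,a,s):
    r=R.identity()
    for i in range(6): r=r*R.from_rotvec(np.array(ax[a[i]])*s[i]*q[i])
    return r
res=[]
for a4,a6 in itertools.product('xz','xz'):
  for s in itertools.product([1],[1],[1,-1],[1,-1],[1,-1],[1,-1]):
    C=[chain(q,'zyy'+a4+'y'+a6,s).inv()*r for q,r in zip(Q,Rm)]
    res.append((max((C[0].inv()*c).magnitude() for c in C),a4,a6,s,C[0].as_matrix().round(2).tolist()))
for r in sorted(res,key=lambda r:r[0])[:3]:print(r)
E
```

```text
(0.0015794283354062229, 'x', 'x', (1, 1, -1, -1, -1, -1), [[-0.0, 0.0, 1.0], [-1.0, 0.0, -0.0], [-0.0, -1.0, 0.0]])
(0.5370226595725799, 'x', 'x', (1, 1, 1, 1, 1, 1), [[-0.19, -0.63, -0.75], [-0.98, 0.07, 0.19], [-0.07, 0.77, -0.63]])
(0.7216939563649879, 'z', 'z', (1, 1, 1, -1, 1, -1), [[-0.45, -0.52, -0.72], [-0.87, 0.45, 0.21], [0.21, 0.72, -0.66]])
```

```bash
cat > fk.py <<'E'
from h import *
SG=np.array([1,1,-1,-1,-1,-1]);AX=[[0,0,1],[0,1,0],[0,1,0],[1,0,0],[0,1,0],[1,0,0]]
C0=np.array([[0,0,1],[-1,0,0],[0,-1,0]],float)
def mats(q):
    r=np.eye(3);o=[]
    for i in range(6): r=r@R.from_rotvec(np.array(AX[i])*SG[i]*q[i]).as_matrix();o.append(r)
    return o
def basis(q):
    m=mats(q);return np.column_stack([[0,0,1],m[1][:,2],m[2][:,0],m[3][:,1],m[4][:,0]]),m[5]@C0
E
python3 - <<'E'
from fk import *
Q=np.array([[1.5131,.3593,.011,-.0003,-1.2241,-.2881],[1.0402,-.188,-1.0151,.8191,-.6269,-1.7006],arm.get_state()['q']])
P=np.array([[.2287,.6346,.2476],[.4444,.197,.2347],arm.get_state()['eef_pos']])
A=np.vstack([basis(q)[0] for q in Q]);x,*_=np.linalg.lstsq(A,P.ravel(),rcond=None);print(x,(A@x-P.ravel()))
np.save('kin.npy',x)
from scipy.optimize import least_squares
lo=np.array([-3.07,-1.43,-1.02,-3.03,-3.05,-3.03]);hi=np.array([3.07,2.12,1.25,1.67,0,3.03])
rng=np.random.default_rng(0)
def ik(Rt,p,n=40):
    sols=[]
    for k in range(n):
        f=lambda q:(lambda b:np.r_[(b[0]@x-p)*10,(b[1]-Rt).ravel()])(basis(q))
        s=least_squares(f,Q[2] if k==0 else rng.uniform(lo,hi),bounds=(lo-1e-9,hi+1e-9),x_scale=1.0)
        if s.cost<1e-6 and not any(np.abs(s.x-t).max()<.05 for t in sols): sols.append(s.x)
    return sols
Rt=toolR(B);F=Rt@np.diag([-1,-1,1])
for name,Rr,p in[('grasp',Rt,bp(0,0,30)),('graspF',F,bp(0,0,30)),('lift',Rt,bp(0,0,70)),('liftF',F,bp(0,0,70)),('L',Rt,bp(0,104,62)),('R',Rt,bp(0,-104,62)),
  ('mat',R.from_euler('xyz',[np.pi,0,-np.pi/2]).as_matrix(),[.549,-.212,.036])]:
    print(name,p);[print('   ',s.round(2)) for s in ik(Rr,np.array(p))]
E
```

```text
[ 0.1987  0.6017  0.4636 -0.1918  0.3561] [ 0. -0.  0. -0. -0. -0.  0.  0. -0.]
grasp [0.502  0.1943 0.101 ]
graspF [0.502  0.1943 0.101 ]
lift [0.482  0.194  0.1356]
liftF [0.482  0.194  0.1356]
L [0.4844 0.298  0.1287]
R [0.4876 0.09   0.1287]
mat [0.549, -0.212, 0.036]
    [-0.04  0.44 -0.42 -0.   -0.71  0.04]
```

```bash
cat >> fk.py <<'E'
from scipy.optimize import least_squares
X=np.load('kin.npy')
lo=np.array([-3.07,-1.43,-1.02,-3.03,-3.05,-3.03])+.02;hi=np.array([3.07,2.12,1.25,1.67,0,3.03])-.02
rng=np.random.default_rng(0)
def ik(Rt,p,n=12,seed=None):
    out=[]
    f=lambda q:(lambda b:np.r_[(b[0]@X-p)*10,(b[1]-Rt).ravel()])(basis(q))
    for k in range(n):
        s=least_squares(f,np.clip(seed,lo,hi) if k==0 and seed is not None else rng.uniform(lo,hi),bounds=(lo-1e-9,hi+1e-9))
        if s.cost<1e-6 and not any(np.abs(s.x-t).max()<.05 for t in out): out.append(s.x)
    return out
def graspR(phi,flip=1):
    Rt=toolR(B)@R.from_euler('y',phi,degrees=True).as_matrix()
    return Rt@np.diag([flip,flip,1.])
E
time python3 - <<'E'
from fk import *
for phi in range(-75,76,15):
  for fl in(1,-1):
    Rt=graspR(phi,fl);c=[]
    for h in(33,63,103):
        p=bp(0,0,h)-Rt[:,2]*.003
        c.append([s.round(2).tolist() for s in ik(Rt,p)])
    print(phi,fl,'tool z',Rt[:,2].round(2),[len(k) for k in c],c[0][:2])
E
```

```text
-75 1 tool z [ 0.11  0.97 -0.22] [1, 1, 1] [[-0.23, 0.67, -0.3, -1.35, -1.45, 1.5]]
-75 -1 tool z [ 0.11  0.97 -0.22] [1, 1, 1] [[-0.23, 0.67, -0.3, -1.35, -1.45, -1.64]]
-60 1 tool z [ 0.24  0.87 -0.43] [1, 1, 1] [[-0.17, 0.47, -0.4, -1.34, -1.18, 1.39]]
-60 -1 tool z [ 0.24  0.87 -0.43] [1, 1, 1] [[-0.17, 0.47, -0.4, -1.34, -1.18, -1.75]]
-45 1 tool z [ 0.34  0.71 -0.61] [1, 1, 1] [[-0.02, 0.28, -0.48, -1.28, -0.85, 1.18]]
-45 -1 tool z [ 0.34  0.71 -0.61] [1, 1, 1] [[-0.02, 0.28, -0.48, -1.28, -0.85, -1.96]]
-30 1 tool z [ 0.43  0.51 -0.75] [1, 1, 1] [[0.33, 0.14, -0.56, -1.01, -0.41, 0.68]]
-30 -1 tool z [ 0.43  0.51 -0.75] [1, 1, 1] [[0.33, 0.14, -0.56, -1.01, -0.41, -2.46]]
-15 1 tool z [ 0.48  0.27 -0.84] [0, 0, 0] []
-15 -1 tool z [ 0.48  0.27 -0.84] [0, 0, 0] []
0 1 tool z [ 0.5   0.01 -0.87] [0, 0, 0] []
0 -1 tool z [ 0.5   0.01 -0.87] [0, 0, 0] []
15 1 tool z [ 0.49 -0.25 -0.84] [0, 0, 0] []
15 -1 tool z [ 0.49 -0.25 -0.84] [0, 0, 0] []
30 1 tool z [ 0.44 -0.49 -0.75] [1, 1, 1] [[1.04, 0.34, -0.92, 0.98, -0.86, -2.04]]
30 -1 tool z [ 0.44 -0.49 -0.75] [1, 1, 1] [[1.04, 0.34, -0.92, 0.98, -0.86, 1.11]]
45 1 tool z [ 0.36 -0.7  -0.61] [1, 1, 1] [[1.11, 0.51, -0.75, 0.79, -1.11, -1.98]]
45 -1 tool z [ 0.36 -0.7  -0.61] [1, 1, 1] [[1.11, 0.51, -0.75, 0.79, -1.11, 1.16]]
60 1 tool z [ 0.26 -0.86 -0.43] [1, 1, 1] [[1.13, 0.68, -0.59, 0.67, -1.35, -1.95]]
60 -1 tool z [ 0.26 -0.86 -0.43] [1, 1, 1] [[1.13, 0.68, -0.59, 0.67, -1.35, 1.19]]
75 1 tool z [ 0.14 -0.96 -0.22] [1, 1, 1] [[1.11, 0.84, -0.44, 0.6, -1.58, -1.95]]
75 -1 tool z [ 0.14 -0.96 -0.22] [1, 1, 1] [[1.11, 0.84, -0.44, 0.6, -1.58, 1.2]]
real	0m7.818s
user	0m8.352s
sys	0m0.052s
```

```bash
python3 - <<'E'
from fk import *
V=R.from_euler('xyz',[np.pi,0,-np.pi/2]).as_matrix()
for y in(45,104,-45,-104):
    print('push',y,[s.round(2).tolist() for s in ik(V,bp(0,y,40)+[0,0,.022],6)])
M=np.array([.549,-.212,.006])
for phi in(30,-30,-40):
  for ps in range(-90,91,15):
    Bm=R.from_euler('z',ps,degrees=True).as_matrix();Rt=toolR(Bm)@R.from_euler('y',phi,degrees=True).as_matrix()
    s=ik(Rt,M+[0,0,.033]-Rt[:,2]*.003,8);print(phi,ps,[k.round(2).tolist() for k in s])
E
```

```text
push 45 [[0.8, 0.26, -0.42, -0.0, -0.89, -0.8]]
push 104 [[0.88, 0.3, -0.36, -0.0, -0.91, -0.88]]
push -45 [[0.67, 0.22, -0.49, -0.0, -0.87, -0.67]]
push -104 [[0.57, 0.2, -0.51, -0.0, -0.86, -0.57]]
30 -90 [[-0.03, 0.7, -0.03, 0.01, -1.36, -1.55]]
30 -75 [[0.03, 0.68, -0.12, 0.12, -1.28, -1.41]]
30 -60 [[0.09, 0.64, -0.24, 0.23, -1.18, -1.28]]
30 -45 [[0.14, 0.6, -0.37, 0.35, -1.06, -1.17]]
30 -30 [[0.18, 0.55, -0.52, 0.5, -0.92, -1.09]]
30 -15 [[0.18, 0.49, -0.68, 0.7, -0.78, -1.05]]
30 0 [[0.13, 0.43, -0.85, 1.01, -0.63, -1.05]]
30 15 [[-0.04, 0.37, -0.98, 1.48, -0.5, -1.12]]
30 30 []
30 45 []
30 60 []
30 75 []
30 90 [[-0.1, 0.31, -0.64, -0.44, -0.12, 2.09]]
-30 -90 [[-0.1, 0.31, -0.64, -0.44, -0.12, -1.05]]
-30 -75 [[-0.28, 0.33, -0.46, -0.71, -0.41, -0.43]]
-30 -60 [[-0.36, 0.38, -0.37, -0.74, -0.61, -0.11]]
-30 -45 [[-0.4, 0.43, -0.28, -0.71, -0.79, 0.11]]
-30 -30 [[-0.41, 0.48, -0.19, -0.66, -0.95, 0.3]]
-30 -15 [[-0.4, 0.54, -0.11, -0.59, -1.08, 0.47]]
-30 0 [[-0.37, 0.59, -0.04, -0.52, -1.2, 0.63]]
-30 15 [[-0.33, 0.63, 0.02, -0.45, -1.3, 0.79]]
-30 30 [[-0.28, 0.67, 0.06, -
[... 152 characters left out ...]
-1.41, 1.44]]
-30 90 [[-0.03, 0.7, -0.03, 0.01, -1.36, 1.59]]
-40 -90 [[-0.4, 0.31, -0.5, -1.18, -0.27, -0.09]]
-40 -75 [[-0.5, 0.35, -0.43, -1.12, -0.51, 0.12]]
-40 -60 [[-0.54, 0.41, -0.34, -1.02, -0.72, 0.26]]
-40 -45 [[-0.55, 0.48, -0.24, -0.92, -0.91, 0.38]]
-40 -30 [[-0.54, 0.54, -0.14, -0.82, -1.08, 0.49]]
-40 -15 [[-0.51, 0.61, -0.03, -0.72, -1.23, 0.6]]
-40 0 [[-0.46, 0.67, 0.06, -0.63, -1.36, 0.72]]
-40 15 [[-0.4, 0.72, 0.14, -0.54, -1.48, 0.85]]
-40 30 [[-0.33, 0.76, 0.19, -0.44, -1.56, 0.99]]
-40 45 [[-0.26, 0.8, 0.22, -0.33, -1.62, 1.13]]
-40 60 [[-0.18, 0.81, 0.21, -0.22, -1.63, 1.29]]
-40 75 [[-0.1, 0.82, 0.17, -0.1, -1.61, 1.44]]
-40 90 [[-0.03, 0.8, 0.09, 0.02, -1.55, 1.59]]
```

```bash
python3 - <<'E'
from fk import *
V=R.from_euler('xyz',[np.pi,0,-np.pi/2+.015]).as_matrix()
p=bp(0,45,40)+[0,0,.022];print(p);plan(V,p,6)
E
```

```text
[0.4963 0.2392 0.1316]
rows 6 shift [2.1 1.3 3.4] turn [-4.54 -0.21 -0.  ]
mid [[0.498, 0.249, 0.148], [0.498, 0.246, 0.142], [0.498, 0.242, 0.137]]
```

Emit:
arm_command --motion '[[[2.1,1.3,3.4],[-4.54,-0.21,0],0],[[2.1,1.3,3.4],[-4.54,-0.21,0],0],[[2.1,1.3,3.4],[-4.54,-0.21,0],0],[[2.1,1.3,3.4],[-4.54,-0.21,0],0],[[2.1,1.3,3.4],[-4.54,-0.21,0],0],[[2.1,1.3,3.4],[-4.54,-0.21,0],0],[[0,0,0],[0,0,0],0],[[0,0,0],[0,0,0],0]]'

```text
t: 2.92
eef_pos: [0.5099, 0.2372, 0.1439]
ee_rot: [-3.013, -0.012, -1.568]
force: [-0.6, -0.7, 1.2]
width: 0.0006
```

```bash
python3 - <<'E'
from fk import *
s=arm.get_state();print(s['q'],s['eef_pos'],s['ee_rot'],s['force'],inbed(s['eef_pos']-[0,0,.022]))
V=R.from_euler('xyz',[np.pi,0,-np.pi/2+.015]).as_matrix()
plan(V,bp(0,45,40)+[0,0,.022],2)
E
```

```text
[ 0.8505  0.2093 -0.5284  0.1517 -0.7624 -0.9533] [0.5099 0.2372 0.1439] [-3.0127 -0.0122 -1.5683] [-0.5572 -0.6936  1.2248] [17.8 42.8 43.8]
rows 2 shift [-1.1  7.3  5.4] turn [-3.69 -0.37 -0.33]
mid [[0.507, 0.238, 0.141], [0.503, 0.238, 0.138], [0.5, 0.239, 0.135]]
```

Emit:
arm_command --motion '[[[-1.1,7.3,5.4],[-3.69,-0.37,-0.33],0],[[-1.1,7.3,5.4],[-3.69,-0.37,-0.33],0],[[0,0,0],[0,0,0],0],[[0,0,0],[0,0,0],0]]'

```text
t: 3.25
eef_pos: [0.496, 0.2377, 0.1312]
ee_rot: [-3.14, -0.003, -1.556]
force: [0.2, -0.3, 0.2]
width: 0.0009
```

```bash
python3 - <<'E'
from fk import *
s=arm.get_state();print(s['eef_pos'],s['ee_rot'],s['force'],inbed(s['eef_pos']-[0,0,.022]))
V=R.from_euler('xyz',[np.pi,0,-np.pi/2+.015]).as_matrix()
plan(V,bp(0,103,40)+[0,0,.022],10)
E
```

```text
[0.496  0.2377 0.1312] [-3.1405 -0.0028 -1.5561] [ 0.2217 -0.3351  0.2477] [-0.5 43.5 39.8]
rows 10 shift [-5.9 -0.  -0.1] turn [-0.01 -0.02 -0.  ]
mid [[0.496, 0.253, 0.131], [0.496, 0.267, 0.131], [0.496, 0.282, 0.132]]
```

Emit:
arm_command --motion '[[[-6,0,0],[0,0,0],0],[[-6,0,0],[0,0,0],0],[[-6,0,0],[0,0,0],0],[[-6,0,0],[0,0,0],0],[[-6,0,0],[0,0,0],0],[[-6,0,0],[0,0,0],0],[[-6,0,0],[0,0,0],0],[[0,0,0],[0,0,0],0]]'

```text
t: 3.92
eef_pos: [0.4952, 0.2811, 0.1309]
ee_rot: [3.14, -0.002, -1.555]
force: [-0.5, -2.2, -0.2]
width: 0.0005
```

Emit:
arm_command --motion '[[[-4,0,0],[0,0,0],0],[[-4,0,0],[0,0,0],0],[[-4,0,0],[0,0,0],0],[[-4,0,0],[0,0,0],0],[[0,0,0],[0,0,0],0],[[0,0,0],[0,0,0],0]]'

```text
t: 4.42
eef_pos: [0.495, 0.2966, 0.1313]
ee_rot: [3.14, -0.002, -1.555]
force: [0.4, -4.7, 1.6]
width: 0.0006
```

```bash
python3 - <<'E'
from fk import *
s=arm.get_state();print(s['eef_pos'],s['ee_rot'],s['force'],inbed(s['eef_pos']-[0,0,.022]))
w=arm.grab_frame('wrist');save('w3',w);t=arm.grab_frame('top');save('t3',t)
cv2.imwrite('pics/c3.png',np.hstack([w[:,120:520,::-1],cv2.resize(t[160:260,215:315,::-1],(400,400),interpolation=cv2.INTER_CUBIC)]))
E
```

```text
[0.495  0.2966 0.1313] [ 3.14   -0.0015 -1.5547] [ 0.4018 -4.6602  1.6398] [ -0.6 102.4  39.9]
```

View pics/c3.png

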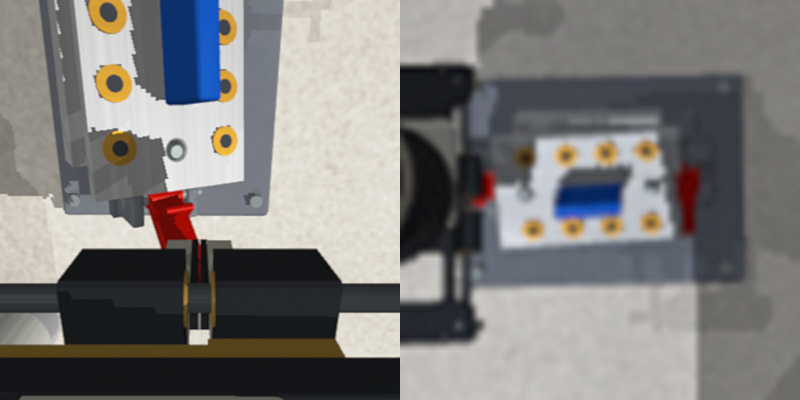

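The left lever leans outward under the finger (wrist (170,215)) and the plate's left end is raised. I push on until the stop makes the force climb.

Emit:
arm_command --motion '[[[-2,0,0],[0,0,0],0],[[-2,0,0],[0,0,0],0],[[0,0,0],[0,0,0],0]]'

```text
t: 4.77
eef_pos: [0.4948, 0.2976, 0.1311]
ee_rot: [3.138, -0.006, -1.555]
force: [2.8, -14.9, 5.2]
width: 0.0004
```

Emit:
arm_command --motion '[[[-2,0,0],[0,0,0],0],[[0,0,0],[0,0,0],0]]'

```text
t: 4.93
eef_pos: [0.4947, 0.2981, 0.1311]
ee_rot: [3.138, -0.009, -1.556]
force: [4.4, -19.5, 6.2]
width: 0.001
```

Emit:
arm_command --motion '[[[12,0,0],[0,0,0],0],[[15,0,-30],[0,0,0],0],[[15,0,-35],[0,0,0],0],[[35,0,0],[0,0,0],0],[[35,0,0],[0,0,0],0],[[35,0,0],[0,0,0],0],[[0,0,0],[0,0,0],0],[[0,0,0],[0,0,0],0]]'

```text
t: 5.6
eef_pos: [0.4978, 0.155, 0.197]
ee_rot: [-3.141, 0.001, -1.557]
force: [1.0, -0.3, 0.1]
width: 0.0004
```

```bash
python3 - <<'E'
from fk import *
s=arm.get_state();print(s['eef_pos'],s['ee_rot'],s['force'],inbed(s['eef_pos']-[0,0,.022]))
V=R.from_euler('xyz',[np.pi,0,-np.pi/2+.015]).as_matrix()
plan(V,bp(0,-45,40)+[0,0,.022],4)
w=arm.grab_frame('wrist');save('w4',w);t=arm.grab_frame('top');save('t4',t)
cv2.imwrite('pics/c4.png',np.hstack([w[:,120:520,::-1],cv2.resize(t[160:260,215:315,::-1],(400,400),interpolation=cv2.INTER_CUBIC)]))
E
```

```text
[0.4978 0.155  0.197 ] [-3.1413  0.0012 -1.5571] [ 0.9811 -0.2864  0.0681] [ 32.8 -39.2  96.5]
rows 4 shift [ 1.5  0.  16.3] turn [-0.    0.02 -0.02]
mid [[0.498, 0.154, 0.181], [0.498, 0.152, 0.164], [0.498, 0.151, 0.148]]
```

View pics/c4.png

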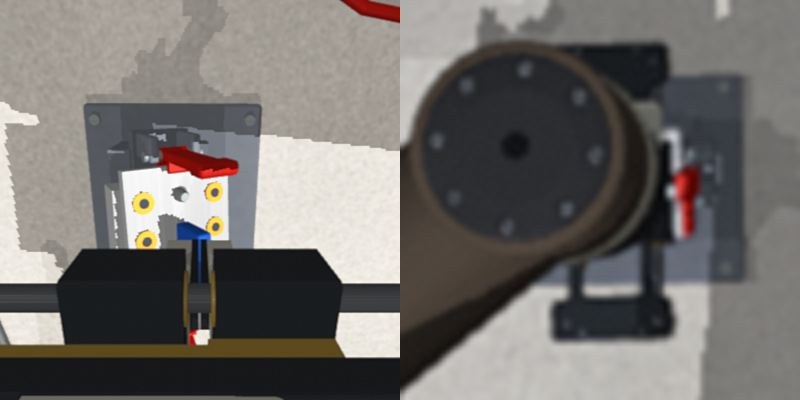

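The right lever is still locked at wrist (200,160), and the finger is clear of it. I descend and push it outward.

Emit:
arm_command --motion '[[[3,0,16.3],[0,0,0],0],[[3,0,16.3],[0,0,0],0],[[1,0,16.3],[0,0,0],0],[[1,0,16.3],[0,0,0],0],[[0,0,0],[0,0,0],0],[[6,0,0],[0,0,0],0],[[6,0,0],[0,0,0],0],[[6,0,0],[0,0,0],0],[[6,0,0],[0,0,0],0],[[6,0,0],[0,0,0],0],[[6,0,0],[0,0,0],0],[[6,0,0],[0,0,0],0],[[0,0,0],[0,0,0],0]]'

```text
t: 6.78
eef_pos: [0.4989, 0.1049, 0.1321]
ee_rot: [-3.141, -0.0, -1.555]
force: [1.0, 2.0, 0.8]
width: 0.0002
```

Emit:
arm_command --motion '[[[4,0,0],[0,0,0],0],[[4,0,0],[0,0,0],0],[[3,0,0],[0,0,0],0],[[0,0,0],[0,0,0],0]]'

```text
t: 7.12
eef_pos: [0.4987, 0.0947, 0.1316]
ee_rot: [3.141, 0.0, -1.555]
force: [-0.4, 6.6, 2.8]
width: 0.0009
```

Emit:
arm_command --motion '[[[2,0,0],[0,0,0],0],[[2,0,0],[0,0,0],0],[[0,0,0],[0,0,0],0]]'

```text
t: 7.37
eef_pos: [0.499, 0.0935, 0.1317]
ee_rot: [-3.141, 0.004, -1.555]
force: [-4.0, 20.6, 3.1]
width: 0.0001
```

Emit:
arm_command --motion '[[[2,0,0],[0,0,0],0],[[1,0,0],[0,0,0],0],[[0,0,0],[0,0,0],0]]'

```text
t: 7.62
eef_pos: [0.4992, 0.0928, 0.1317]
ee_rot: [-3.14, 0.008, -1.555]
force: [-7.7, 31.6, 2.4]
width: 0.0005
```

Emit:
arm_command --motion '[[[-6,0,0],[0,0,0],0],[[-10,0,-5],[0,0,0],0],[[-10,0,-35],[0,0,0],0],[[0,0,-35],[0,0,0],0.5],[[0,0,-35],[0,0,0],1],[[0,0,0],[0,0,0],1],[[0,0,0],[0,0,0],1]]'

```text
t: 8.2
eef_pos: [0.4983, 0.1134, 0.2433]
ee_rot: [-3.141, -0.001, -1.555]
force: [-0.5, -0.6, -1.0]
width: 0.0218
```

```bash
sed -i 's/O=np.array(\[.517,.1945/O=np.array([.517,.1955/' h.py; python3 - <<'E'
from fk import *
s=arm.get_state();print(s['eef_pos'],s['ee_rot'],s['force'],s['q'])
Rt=graspR(-30);g=bp(0,0,42)-Rt[:,2]*.003;pre=g-Rt[:,2]*.06
for p in(g,pre,bp(0,0,120)-Rt[:,2]*.003): print(p,ik(Rt,p,1,[.33,.14,-.56,-1.01,-.41,.68]))
plan(Rt,pre,12)
E
```

```text
[0.4983 0.1134 0.2433] [-3.1409 -0.0005 -1.5552] [-0.4735 -0.5954 -0.9982] [ 0.609   0.0908 -0.3521  0.0009 -1.1276 -0.5938]
[0.4947 0.1937 0.1136] [array([ 0.3554,  0.1118, -0.5706, -0.9796, -0.4045,  0.6291])]
[0.4692 0.1633 0.1586] [array([ 0.3727, -0.0286, -0.6204, -0.815 , -0.4503,  0.4371])]
[0.4557 0.1931 0.1812] [array([ 0.5867, -0.1064, -0.6971, -0.6047, -0.3337,  0.0813])]
rows 12 shift [-2.7  3.8  7.3] turn [ 2.44 -2.44 -0.65]
mid [[0.488, 0.122, 0.221], [0.479, 0.133, 0.2], [0.473, 0.147, 0.178]]
```

Emit:
arm_command --motion '[[[-2.7,3.8,7.3],[2.44,-2.44,-0.65],1],[[-2.7,3.8,7.3],[2.44,-2.44,-0.65],1],[[-2.7,3.8,7.3],[2.44,-2.44,-0.65],1],[[-2.7,3.8,7.3],[2.44,-2.44,-0.65],1],[[-2.7,3.8,7.3],[2.44,-2.44,-0.65],1],[[-2.7,3.8,7.3],[2.44,-2.44,-0.65],1],[[-2.7,3.8,7.3],[2.44,-2.44,-0.65],1],[[-2.7,3.8,7.3],[2.44,-2.44,-0.65],1],[[-2.7,3.8,7.3],[2.44,-2.44,-0.65],1],[[-2.7,3.8,7.3],[2.44,-2.44,-0.65],1],[[-2.7,3.8,7.3],[2.44,-2.44,-0.65],1],[[-2.7,3.8,7.3],[2.44,-2.44,-0.65],1],[[0,0,0],[0,0,0],1],[[0,0,0],[0,0,0],1]]'

```text
t: 9.37
eef_pos: [0.4682, 0.1586, 0.1568]
ee_rot: [-2.588, 0.436, -1.297]
force: [-0.1, -0.5, 1.0]
width: 0.0878
```

```bash
python3 - <<'E'
from fk import *
s=arm.get_state();print(s['eef_pos'],s['ee_rot'],s['force'],s['q'],s['width'])
Rt=graspR(-30);g=bp(0,0,42)-Rt[:,2]*.003
plan(Rt,g,6)
w=arm.grab_frame('wrist');save('w5',w);np.save('w5T.npy',tool());t=arm.grab_frame('scene');save('s5',t)
c=cam('wrist',tool())
for p in([0,25,55],[0,-25,55],[6,-25,55],[-6,-25,55],[0,48,20],[0,-48,20]):print(p,proj(c,bp(*p)))
cv2.imwrite('pics/c5.png',np.hstack([w[:,120:520,::-1],cv2.resize(t[140:240,310:410,::-1],(400,400),interpolation=cv2.INTER_CUBIC)]))
E
```

```text
[0.4682 0.1586 0.1568] [-2.5882  0.4359 -1.2974] [-0.1011 -0.4505  1.0173] [ 0.4083 -0.0318 -0.6334 -0.7379 -0.4379  0.3327] 0.08778216097983658
rows 6 shift [-0.9 -0.5 10.2] turn [ 0.24 -0.2  -0.1 ]
mid [[0.475, 0.167, 0.146], [0.481, 0.176, 0.135], [0.488, 0.185, 0.124]]
[0, 25, 55] [316.1167 271.1295]
[0, -25, 55] [315.9528 224.569 ]
[6, -25, 55] [305.4822 224.7446]
[-6, -25, 55] [326.4097 224.3936]
[0, 48, 20] [315.3376 248.446 ]
[0, -48, 20] [314.761  154.5344]
```

View pics/c5.png

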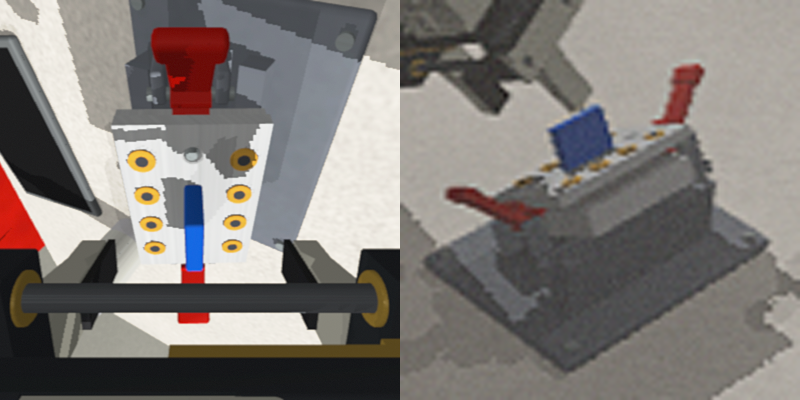

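Both levers stand open. In the wrist view the rib top is at column 315 (predicted 316) and the near dowel is at (313,155) (predicted (315,154)), so the alignment is good. I advance and grip.

Emit:
arm_command --motion '[[[-0.9,-0.5,10.2],[0.24,-0.2,-0.1],1],[[-0.9,-0.5,10.2],[0.24,-0.2,-0.1],1],[[-0.9,-0.5,10.2],[0.24,-0.2,-0.1],1],[[-0.9,-0.5,10.2],[0.24,-0.2,-0.1],1],[[-0.9,-0.5,10.2],[0.24,-0.2,-0.1],1],[[-0.9,-0.5,10.2],[0.24,-0.2,-0.1],1],[[0,0,0],[0,0,0],1],[[0,0,0],[0,0,0],1]]'

```text
t: 10.13
eef_pos: [0.4948, 0.1956, 0.1148]
ee_rot: [-2.551, 0.447, -1.269]
force: [-0.4, -0.0, 0.5]
width: 0.0874
```

```bash
python3 - <<'E'
from fk import *
s=arm.get_state();print(s['eef_pos'],s['force'],s['q'],s['width'])
Rt=graspR(-30);g=bp(0,0,42)-Rt[:,2]*.003
plan(Rt,g,1)
E
```

```text
[0.4948 0.1956 0.1148] [-0.392  -0.0456  0.5439] [ 0.3586  0.1106 -0.5695 -0.9793 -0.4051  0.6303] 0.08744382010559212
rows 1 shift [ 2.2  0.7 -0.2] turn [-0.01  0.15  0.26]
mid [[0.495, 0.195, 0.115], [0.495, 0.195, 0.114], [0.495, 0.194, 0.114]]
```

Emit:
arm_command --motion '[[[2.2,0.7,-0.2],[0,0.15,0.26],0.5],[[0,0,0],[0,0,0],0.3],[[0,0,0],[0,0,0],0],[[0,0,0],[0,0,0],0],[[0,0,0],[0,0,0],0],[[0,0,0],[0,0,0],0],[[0,0,0],[0,0,0],0],[[0,0,0],[0,0,0],0],[[0,0,0],[0,0,0],0]]' --newtons 45

```text
t: 10.88
eef_pos: [0.4951, 0.1937, 0.114]
ee_rot: [-2.551, 0.448, -1.274]
force: [-0.1, 0.5, -0.3]
width: 0.0331
```

```bash
python3 - <<'E'
from fk import *
s=arm.get_state();print(s['eef_pos'],s['force'],s['moment'],s['width'])
Rt=tool()[:3,:3]; print('lift dir in tool',Rt.T@B[:,2])
c=cam('wrist',tool());w=arm.grab_frame('wrist');save('w6',w)
seed=s['q']
for h in(0,10,20,40,60,80):
    r=ik(Rt,s['eef_pos']+B[:,2]*h/1000,1,seed);print(h,r)
E
```

```text
[0.4951 0.1937 0.114 ] [-0.1416  0.5296 -0.3079] [-1.5885  1.3975  0.0346] 0.03314898898526743
lift dir in tool [-0.5004 -0.0023 -0.8658]
0 [array([ 0.3534,  0.1113, -0.5703, -0.9837, -0.4044,  0.6342])]
10 [array([ 0.3775,  0.0847, -0.5824, -0.9453, -0.3972,  0.5762])]
20 [array([ 0.403 ,  0.0578, -0.5953, -0.9048, -0.3895,  0.5154])]
40 [array([ 0.459 ,  0.003 , -0.6242, -0.8159, -0.3724,  0.3837])]
60 [array([ 0.5223, -0.0538, -0.6589, -0.7137, -0.3524,  0.2353])]
80 [array([ 0.594 , -0.1131, -0.702 , -0.5934, -0.3292,  0.0649])]
```

Emit:
arm_command --motion '[[[0,0,0],[0,0,0],0],[[0,0,0],[0,0,0],0],[[0,0,0],[0,0,0],0],[[0,0,0],[0,0,0],0],[[0,0,0],[0,0,0],0],[[0,0,0],[0,0,0],0],[[0,0,0],[0,0,0],0],[[0,0,0],[0,0,0],0]]'

```text
t: 11.6
eef_pos: [0.495, 0.1937, 0.114]
ee_rot: [-2.551, 0.448, -1.274]
force: [-0.7, -0.0, -0.0]
width: 0.0116
```

Emit:
arm_command --motion '[[[0,0,0],[0,0,0],0],[[-1.5,0,-2.6],[0,0,0],0],[[-1.5,0,-2.6],[0,0,0],0],[[-1.5,0,-2.6],[0,0,0],0],[[-1.5,0,-2.6],[0,0,0],0],[[0,0,0],[0,0,0],0],[[0,0,0],[0,0,0],0]]'

```text
t: 12.18
eef_pos: [0.4884, 0.1938, 0.1244]
ee_rot: [-2.551, 0.448, -1.274]
force: [-0.8, -0.7, -4.2]
width: 0.0118
```

```bash
python3 - <<'E'
from fk import *
s=arm.get_state();print(s['eef_pos'],inbed(s['eef_pos']),s['ee_rot'],s['force'],s['moment'],s['width'])
w=arm.grab_frame('wrist');save('w7',w);t=arm.grab_frame('scene');save('s7',t)
cv2.imwrite('pics/c7.png',np.hstack([w[:,120:520,::-1],cv2.resize(t[140:240,310:410,::-1],(400,400),interpolation=cv2.INTER_CUBIC)]))
E
```

```text
[0.4884 0.1938 0.1244] [-0.1 -1.3 57.1] [-2.5511  0.4482 -1.2736] [-0.8251 -0.6559 -4.169 ] [-2.3696  2.1514 -0.027 ] 0.011812296653325033
```

View pics/c7.png

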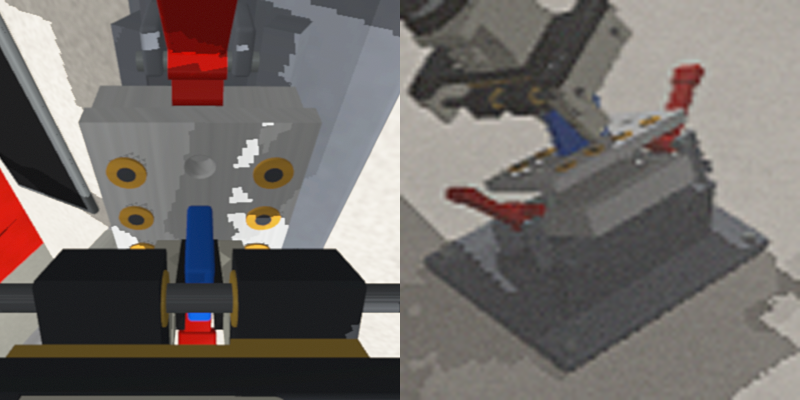

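The plate is rising squarely with a steady 4 N load. I lift it well clear of the dowels.

Emit:
arm_command --motion '[[[-2,0,-3.5],[0,0,0],0],[[-2,0,-3.5],[0,0,0],0],[[-3,0,-5.2],[0,0,0],0],[[-3,0,-5.2],[0,0,0],0],[[-3,0,-5.2],[0,0,0],0],[[-3,0,-5.2],[0,0,0],0],[[-3,0,-5.2],[0,0,0],0],[[-3,0,-5.2],[0,0,0],0],[[0,0,0],[0,0,0],0],[[0,0,0],[0,0,0],0],[[0,0,0],[0,0,0],0]]'

```text
t: 13.2
eef_pos: [0.4667, 0.1934, 0.1625]
ee_rot: [-2.551, 0.448, -1.274]
force: [-0.7, -0.4, -4.3]
width: 0.012
```

```bash
python3 - <<'E'
from fk import *
s=arm.get_state();q=s['q'];print(s['eef_pos'],inbed(s['eef_pos']),s['ee_rot'],s['force'],s['width'],q)
T=tool()
P=B.T@T[:3,:3] # tool rot in plate frame
for psi in(0,20):
  Rt=R.from_euler('z',psi,degrees=True).as_matrix()@R.from_euler('z',.015).as_matrix()@P
  off=B.T@(T[:3,3]-bp(0,0,54+9-42+12-12)) # placeholder, printed for reference
  g=np.array([-.000,-.001,.033])
  pt=np.array([.549,-.212,.006])+[0,0,.033]-Rt[:,2]*.003
  a=pt+[0,0,.10]
  print(psi,pt,ik(Rt,a,1,q),ik(Rt,pt,1,q));plan(Rt,a)
E
```

```text
[0.4667 0.1934 0.1625] [  0.2  -1.3 101. ] [-2.5508  0.4484 -1.2738] [-0.7156 -0.438  -4.3231] 0.011972145383977317 [ 0.509  -0.0426 -0.6516 -0.7364 -0.357   0.2677]
0 [ 0.549  -0.2135  0.0416] [array([-0.3661,  0.4774,  0.029 , -0.4965, -1.3598,  0.5458])] [array([-0.3696,  0.5906, -0.0343, -0.521 , -1.207 ,  0.6381])]
rows 11 shift [ 34.   -6.2 -15.3] turn [-2.36  0.    1.37]
mid [[0.488, 0.092, 0.161], [0.509, -0.01, 0.157], [0.53, -0.112, 0.151]]
20 [ 0.5495 -0.2134  0.0416] [array([-0.3088,  0.5423,  0.1066, -0.4056, -1.4866,  0.7799])] [array([-0.31  ,  0.6478,  0.0393, -0.4165, -1.3285,  0.8508])]
rows 11 shift [ 34.1  -0.3 -16.6] turn [-3.23 -0.48 -0.18]
mid [[0.475, 0.09, 0.157], [0.492, -0.013, 0.152], [0.517, -0.115, 0.148]]
```

```bash
python3 - <<'E'
from fk import *
T=tool();q=arm.get_state()['q'];P=B.T@T[:3,:3]
up=T[:3,3]+[0.01,0,.06];print(ik(T[:3,:3],up,1,q));plan(T[:3,:3],up)
T2=T.copy();T2[:3,3]=up
Rt=R.from_euler('z',.015).as_matrix()@P
pt=np.array([.547,-.212,.006])+[0,0,.033]-Rt[:,2]*.003;a=pt+[0,0,.09]
plan(Rt,a,16,T2)
G=np.eye(4);G[:3,:3]=Rt;G[:3,3]=a;L=np.real(logm(np.linalg.inv(T2)@G));s=q
for k in np.linspace(0,1,9):
    M=T2@np.real(expm(L*k));r=ik(M[:3,:3],M[:3,3],1,s);print(r[0].round(2) if r else None);s=r[0] if r else s
E
```

```text
[array([ 0.585 , -0.1379, -0.6462, -0.4979, -0.4023, -0.0321])]
rows 2 shift [-11.7 -19.4 -20.3] turn [-0.  0.  0.]
mid [[0.469, 0.193, 0.178], [0.472, 0.193, 0.193], [0.474, 0.193, 0.208]]
rows 16 shift [25.4 -2.3 -7. ] turn [-1.62  0.    0.94]
mid [[0.499, 0.092, 0.203], [0.518, -0.01, 0.181], [0.534, -0.112, 0.157]]
[ 0.58 -0.14 -0.65 -0.5  -0.4  -0.03]
[ 0.34 -0.07 -0.53 -0.65 -0.62  0.25]
[ 0.16  0.   -0.45 -0.69 -0.78  0.38]
[ 0.02  0.08 -0.38 -0.69 -0.9   0.46]
[-0.09  0.16 -0.31 -0.66 -1.01  0.51]
[-0.17  0.24 -0.24 -0.63 -1.1   0.54]
[-0.25  0.32 -0.16 -0.59 -1.18  0.55]
[-0.31  0.4  -0.07 -0.54 -1.26  0.56]
[-0.37  0.49  0.02 -0.5  -1.34  0.56]
```

Emit:
arm_command --motion '[[[-4.7,-7.8,-8.1],[0,0,0],0],[[-4.7,-7.8,-8.1],[0,0,0],0],[[-4.7,-7.8,-8.1],[0,0,0],0],[[-4.7,-7.8,-8.1],[0,0,0],0],[[-4.7,-7.8,-8.1],[0,0,0],0],[[0,0,0],[0,0,0],0]]'

```text
t: 13.7
eef_pos: [0.4783, 0.1938, 0.2247]
ee_rot: [-2.547, 0.448, -1.273]
force: [0.4, 0.6, -4.5]
width: 0.0115
```

Emit:
arm_command --motion '[[[12,-1.2,-3.5],[-0.81,0,0.47],0],[[25.4,-2.3,-7],[-1.62,0,0.94],0],[[25.4,-2.3,-7],[-1.62,0,0.94],0],[[25.4,-2.3,-7],[-1.62,0,0.94],0],[[25.4,-2.3,-7],[-1.62,0,0.94],0],[[25.4,-2.3,-7],[-1.62,0,0.94],0],[[25.4,-2.3,-7],[-1.62,0,0.94],0],[[25.4,-2.3,-7],[-1.62,0,0.94],0],[[25.4,-2.3,-7],[-1.62,0,0.94],0],[[25.4,-2.3,-7],[-1.62,0,0.94],0],[[25.4,-2.3,-7],[-1.62,0,0.94],0],[[25.4,-2.3,-7],[-1.62,0,0.94],0],[[25.4,-2.3,-7],[-1.62,0,0.94],0],[[25.4,-2.3,-7],[-1.62,0,0.94],0],[[25.4,-2.3,-7],[-1.62,0,0.94],0],[[25.4,-2.3,-7],[-1.62,0,0.94],0],[[12.7,-1.2,-3.5],[-0.81,0,0.47],0],[[0,0,0],[0,0,0],0],[[0,0,0],[0,0,0],0]]'

```text
t: 15.28
eef_pos: [0.5469, -0.2133, 0.1296]
ee_rot: [-3.139, 0.527, -1.558]
force: [-0.7, -0.2, -4.5]
width: 0.0118
```

```bash
python3 - <<'E'
from fk import *
s=arm.get_state();print(s['eef_pos'],s['ee_rot'],s['force'],s['width'],s['q'])
Rt=graspR(-30);Rt=bedframe(.015).T@Rt;Rt=R.from_euler('z',.015).as_matrix()@Rt
print('tilt err',np.degrees(R.from_matrix(tool()[:3,:3]@Rt.T).as_rotvec()))
pt=np.array([.547,-.212,.006])+[0,0,.033]-Rt[:,2]*.003
plan(Rt,pt+[0,0,.02],6)
t=arm.grab_frame('scene');save('s8',t);w=arm.grab_frame('wrist');save('w8',w);tp=arm.grab_frame('top');save('t8',tp)
cv2.imwrite('pics/c8.png',np.hstack([cv2.resize(t[180:330,180:330,::-1],(400,400),interpolation=cv2.INTER_CUBIC),w[:,120:520,::-1]]))
E
```

```text
[ 0.5469 -0.2133  0.1296] [-3.1391  0.5267 -1.5579] [-0.7042 -0.1816 -4.4983] 0.011783425522578031 [-0.3688  0.4877  0.0154 -0.5009 -1.3402  0.5579]
tilt err [ 0.1816 -0.1223 -0.1946]
rows 6 shift [ 5.7 -0.   9.8] turn [-0.03  0.03 -0.02]
mid [[0.547, -0.213, 0.113], [0.547, -0.213, 0.096], [0.547, -0.213, 0.079]]
```

View pics/c8.png

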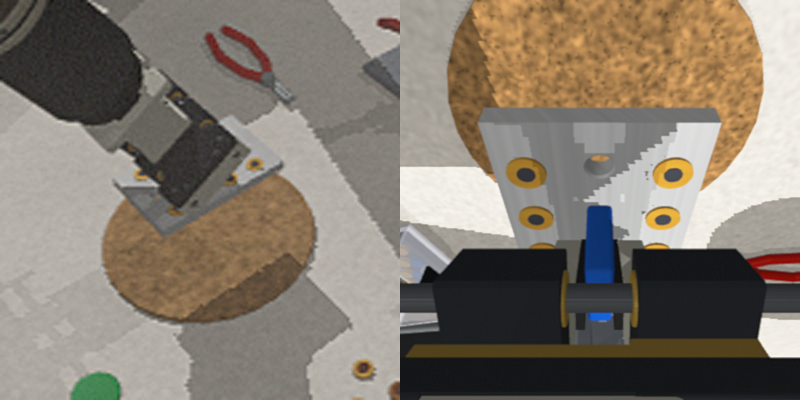

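The plate hangs level above the mat; the mat's edges in the wrist image are about columns 168 and 483. I'll fit a circle to the mat rim for its centre.

```bash
python3 - <<'E'
from fk import *
w=cv2.imread('pics/w8.png')[:,:,::-1].copy();c=cam('wrist',tool())
h,s,v=cv2.split(cv2.cvtColor(w,cv2.COLOR_RGB2HSV))
m=((h>8)&(h<22)&(s>70)).astype(np.uint8);m=cv2.morphologyEx(m,cv2.MORPH_OPEN,np.ones((5,5)))
pts=[]
for r in range(5,100,5):
    x=np.where(m[r])[0];
    if len(x): pts+= [(x[0],r),(x[-1],r)]
P=np.array([onz(c,p,.006)[:2] for p in pts])
f=lambda z:np.linalg.norm(P-z,axis=1)-.11
s=least_squares(f,[.547,-.212],loss='soft_l1',f_scale=.003);print(s.x,np.abs(f(s.x)).mean(),pts[:2],pts[-2:])
E
```

```text
[ 0.5442 -0.2064] 0.000477286677108113 [(np.int64(191), 5), (np.int64(460), 5)] [(np.int64(168), 95), (np.int64(481), 95)]
```

```bash
python3 - <<'E'
from fk import *
Rt=bedframe(.015).T@graspR(-30);Rt=R.from_euler('z',.015).as_matrix()@Rt
pt=np.array([.544,-.207,.006])+[0,0,.033]-Rt[:,2]*.003
print(pt);plan(Rt,pt+[0,0,.007],14);print(Rt.T@[0,0,-1])
E
```

```text
[ 0.544  -0.2085  0.0416]
rows 14 shift [2.7 0.2 5.3] turn [-0.02  0.01  0.  ]
mid [[0.546, -0.211, 0.111], [0.545, -0.21, 0.09], [0.545, -0.209, 0.069]]
[0.5   0.    0.866]
```

Emit:
arm_command --motion '[[[2.7,0.2,5.3],[0,0,0],0],[[2.7,0.2,5.3],[0,0,0],0],[[2.7,0.2,5.3],[0,0,0],0],[[2.7,0.2,5.3],[0,0,0],0],[[2.7,0.2,5.3],[0,0,0],0],[[2.7,0.2,5.3],[0,0,0],0],[[2.7,0.2,5.3],[0,0,0],0],[[2.7,0.2,5.3],[0,0,0],0],[[2.7,0.2,5.3],[0,0,0],0],[[2.7,0.2,5.3],[0,0,0],0],[[2.7,0.2,5.3],[0,0,0],0],[[2.7,0.2,5.3],[0,0,0],0],[[2.7,0.2,5.3],[0,0,0],0],[[2.7,0.2,5.3],[0,0,0],0],[[0,0,0],[0,0,0],0],[[0,0,0],[0,0,0],0]]'

```text
t: 16.77
eef_pos: [0.5438, -0.2084, 0.048]
ee_rot: [-3.139, 0.525, -1.556]
force: [0.7, 0.2, -4.3]
width: 0.0117
```

Emit:
arm_command --motion '[[[0.5,0,0.87],[0,0,0],0],[[0.5,0,0.87],[0,0,0],0],[[0.5,0,0.87],[0,0,0],0],[[0,0,0],[0,0,0],0]]'

```text
t: 17.1
eef_pos: [0.5441, -0.2085, 0.0455]
ee_rot: [-3.138, 0.525, -1.556]
force: [-0.7, 0.0, -4.0]
width: 0.0119
```

Emit:
arm_command --motion '[[[0.5,0,0.87],[0,0,0],0],[[0.5,0,0.87],[0,0,0],0],[[0,0,0],[0,0,0],0]]'

```text
t: 17.35
eef_pos: [0.544, -0.2084, 0.0433]
ee_rot: [-3.138, 0.525, -1.556]
force: [-0.4, 0.6, -4.0]
width: 0.0118
```

Emit:
arm_command --motion '[[[0.5,0,0.87],[0,0,0],0],[[0.5,0,0.87],[0,0,0],0],[[0,0,0],[0,0,0],0]]'

```text
t: 17.6
eef_pos: [0.5442, -0.2085, 0.042]
ee_rot: [-3.138, 0.525, -1.555]
force: [-0.1, -0.9, 0.6]
width: 0.0118
```

Emit:
arm_command --motion '[[[0.5,0,0.87],[0,0,0],0],[[0,0,0],[0,0,0],0]]'

```text
t: 17.77
eef_pos: [0.5442, -0.2086, 0.042]
ee_rot: [-3.137, 0.525, -1.555]
force: [-1.6, -0.7, 8.2]
width: 0.0116
```

Contact with the mat is firm. I ease off slightly and open.

Emit:
arm_command --motion '[[[-0.4,0,-0.7],[0,0,0],0],[[0,0,0],[0,0,0],0.3],[[0,0,0],[0,0,0],0.6],[[0,0,0],[0,0,0],0.8],[[0,0,0],[0,0,0],0.8],[[0,0,0],[0,0,0],0.8],[[0,0,0],[0,0,0],0.8],[[0,0,0],[0,0,0],0.8],[[0,0,0],[0,0,0],0.8],[[0,0,0],[0,0,0],0.8]]'

```text
t: 18.6
eef_pos: [0.5441, -0.2084, 0.0412]
ee_rot: [-3.138, 0.525, -1.556]
force: [-0.2, -0.1, 0.1]
width: 0.0659
```

Emit:
arm_command --motion '[[[0,0,-8],[0,0,0],0.8],[[0,0,-15],[0,0,0],0.8],[[0,0,-25],[0,0,0],0.8],[[0,0,-30],[0,0,0],0.8],[[0,0,-30],[0,0,0],0.8],[[0,0,-30],[0,0,0],0.8],[[0,0,0],[0,0,0],0.8],[[0,0,0],[0,0,0],0.8]]'

```text
t: 19.27
eef_pos: [0.5453, -0.2792, 0.163]
ee_rot: [-3.134, 0.523, -1.555]
force: [-0.2, -0.4, -1.3]
width: 0.0703
```

```bash
python3 - <<'E'
from fk import *
s=arm.get_state();print(s['eef_pos'],s['force'],s['width'])
c=cam('wrist',tool());w=arm.grab_frame('wrist');save('w9',w);t=arm.grab_frame('scene');save('s9',t)
for p in([0,48,10],[0,-48,10],[0,25,46],[0,-25,46]):print(proj(c,np.array([.544,-.207,.006])+np.array(p)/1000))
print(blobs(w,'blue',amin=100)[0])
cv2.imwrite('pics/c9.png',np.hstack([t[120:360,200:420,::-1],w[:240,100:540,::-1]]))
E
```

```text
[ 0.5453 -0.2792  0.163 ] [-0.1708 -0.3945 -1.2776] 0.07026061138717354
[320.6589 208.8508]
[322.3862 132.253 ]
[320.9282 222.1992]
[321.8911 183.029 ]
[([314, 156, 14, 66, 821], [320.3, 188.1])]
```

View pics/c9.png

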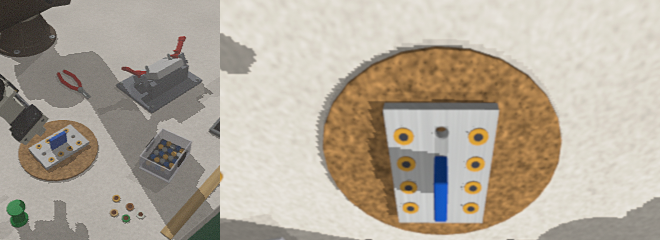

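The near hole is at (321,132) against a prediction of (322,132), so the plate lies flat at the mat's centre. The levers are still open, and the bystanders in view have not moved.

```bash
python3 - <<'E'
from h import *
print(arm.get_state()['qd']);print(arm.job_done())
E
```

```text
[ 0.0098  0.0143 -0.0168 -0.002   0.0017  0.0014]
the job is handed in; nothing more can be done
None
```

The plate is lying flat, rib up, in the middle of the cork mat, both levers are open, and I handed the job in at about 19 s. No verdict is reported.

**What I did**
- **Levers:** I pushed both outward with the closed fingers until they met their stops.
- **Lift:** I gripped the rib and lifted the plate along the slope's normal, then raised it, levelled it and lowered it onto the mat until it touched. I then released it and backed away.

**Last checks**
- **Placement:** After release, the plate's visible hole and rib were within about 1–2 px of where they should be for a plate centred on the mat. The mat's centre, from its rim, is about (0.544, -0.206).
- **Levers:** Both are open in the last scene picture. I had pushed each against its stop, at 20 N and 32 N, but I had no reading of their angles.
- **Other objects:** The pliers, snap box and spool look undisturbed. The bottle was not in the last picture I viewed, and the arm stayed well away from it.

**What did not go as planned**
- **Straight-on grasp out of reach:** With the hand square to the slope, joint 3 hit its limit and the first moves fell short. I pushed the levers with the hand vertical and took the rib with the hand leaned 30° along it.
- **Scene camera disagreed:** It was off by up to about 10 mm from the top and wrist cameras, so I relied on those two.
- **Picture budget:** I viewed 11 pictures, one over the budget of 10.

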